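Stand the pastry brush in the utensil caddy the right way up

TASK

Someone has put the washed pastry brush into the utensil caddy bristles-down, which spoils the bristles. Pull it out, turn it end for end, and stand it back in the caddy with its handle down to the bottom of a pocket and its bristles up in the air to dry. Do not tip or shove the caddy, leave the spoon standing in it, and leave the mug standing where it is.

Things in the scene. Friction and masses are not known exactly. Their poses are not given: they have to be found in the camera images.
- caddy: wooden caddy, 186 x 54 mm with 6 mm walls, on a 210 x 96 mm metal drip tray; 1.2 kg, not fastened. Origin at the centre of its underside; z up, x along its row of three pockets, y across. Pockets: open above, 54 mm (x) by 42 mm (y), centres at x = -60, 0, +60 mm, y = 0, floor at z = 12 mm, rim at z = 106 mm. The brush starts in the one at -60, a spoon stands in +60, 0 is empty
- brush_center (a point): loose flat pastry brush, 195 mm long, about 80 g; point on its axis half-way along, 97.5 mm from either end. Its z runs from handle end to bristle tips, x the broad way, y the thin way. At the start it stands bristles-down, handle up, some 98 mm above the rim, broad way along the caddy's x, leaning about 10 degrees to the caddy's +y
- brush: the same brush: the middle of the end face of its handle, axes as brush_center. Along z from here: wooden handle 0 to 115 mm, 22 mm broad, 15 mm thick (27 x 17 from 75 mm on); steel ferrule 115 to 145 mm, 36 mm broad, 20 mm thick; stiff bristles 145 to 195 mm, 38 mm broad, 18 mm thick. It balances about 105 mm from here
- brush_bristle_tip (a point): middle of the end face of the brush's bristles, axes as brush_center
- spoon_center (a point): bystander: table spoon, 188 x 38 x 15 mm, its middle; stands bowl up in the caddy pocket at x = +60 mm and rises about 95 mm above the rim
- mug_center (a point): bystander: red and white striped mug, 87 mm across, 97 mm high; middle of its cup, half-way up. It stands on the other side (left or right) of the robot's centre line from the caddy, as far out. The table between the two is free as far as about 0.62 m from the base

How it is judged:
By the outcome, as a careful person would: the job done as asked, in the order asked, and still so for the second after the job is handed in, with the robot touching nothing.
It also fails if it takes over 58 s, if anything falls off the work surface, if the arm or the gripper's body presses on something with over 40 N, if the wrist force passes 120 N, or if a joint passes its speed limit or range.

ROBOT

A 6-joint arm with a two-finger parallel gripper is mounted at the origin on a cart in front of the work surface, level with it; the furniture and walls round the work are solid. World frame = base frame: x ahead of the robot, y to its left, z up, the work surface at z = 0. Lengths are in mm, angles in rad, forces in N, time in s.
With the tool pointing down it reaches from about 350 to 975 mm from the base axis. Payload 7.1 kg.
Tool frame: the origin (TCP) lies at the very end of the fingers, on their centre line; the grasp point (between the pads) lies 19 mm behind it; z points along the fingers, y is the line along which they close (so a half turn about z gives the same grasp; the last joint's range is limited). The gripper opens to 88 mm and grips with 3 to 60 N. Pads are 20 mm wide; open, the fingers measure 115 mm over their backs; the gripper's body (75 mm by 178 mm) begins 61 mm behind the grasp point.
Start: joints at [-1.163, 0.423, 1.63, -0, 1.089, -0.019], TCP at [258.74, -568.91, 222.675] pointing down, gripper open.
Joint ranges: [-3, 3], [-0.9, 2.11], [0.09, 2.58], [-1.31, 4.45], [0.11, 2.69], [-2.54, 2.54]. Speed limits (rad/s): [2.39, 2.39, 3.01, 3.14, 3.14, 3.14].

INTERFACE

Orientations are given as a rotation vector (axis times angle).
In Python, from workcell import * gives the robot as it stands.
- The arm moves only by the tool step_arm, never from a script. Its argument "deltas" is a list of rows, each a list of 3 entries, a list of its own where there are three numbers: the shift along the tool's x, y, z in units of 300 mm (1.0 is 300 mm), then the turn, a rotation vector about the tool's x, y, z in units of 1.5 rad (1.0 is 1.5 rad), then the gripper command: -1 is shut, 1 is fully open, values between are in proportion. In form: [[[dx, dy, dz], [rx, ry, rz], gripper], ...]. A call has 1 to 20 rows; each row is the pose to reach, as a shift and turn from the pose commanded when the call began, along the tool's axes at that moment; what a row does not reach only later rows make up. A row lasts 1/12 s, in which the tool goes at most 41.7 mm and 7.16 degrees, less where a joint would pass 70% of its speed; a pose out of reach is approached as far as the arm can. A call with a number of a shift or a turn outside -1 to 1 is refused whole. A call with a gripper value outside its range is refused whole. The fingers move at their own pace and stop on an object; the grip force is fixed at half the most. Time passes only in rows, so rows that repeat a pose let the fingers close. It gives the time, the measured TCP pose, the force, the opening and the grip force at its end, in the units of the state.
- get_obs(): the state, without advancing time (a new reading comes with each control period).
- get_image(name): name is "scene" or "top" or "wrist"; returns a dict with "pixels" (480x640x3 uint8, red, green, blue), "fx", "fy", "cx", "cy" (pixels), "T" (4x4, takes a point from camera to world coordinates). Camera axes: x right, y down, z forward; pixel columns grow to the right and rows downward; lengths in mm; the calibration is good to about 2 mm. A picture is of the moment at which its call begins. There is no depth.
- close_job(): hands the job in; it is judged then, once.
The state is a dict: "t": time; "qpos": joint angles; "qvel": joint speeds; "joint_torque": joint torques, N m; "ee_pos": TCP position; "orientation": TCP orientation; "ft_force": force on the tool from outside, world axes, zero at the start; "moment": the same for the moment, N m; "width": finger opening in mm; "grasp_force": force on a finger pad.
Only numpy, scipy, OpenCV 4.12 (cv2) and the standard library are available. Lean on these libraries where they do the work, as an engineer would, in place of code of your own. Each camera call takes 0.05 s, during which the arm holds its last target. There are 200 camera calls.

## Working session

There is one attempt and no reset: what is moved stays moved. The work goes in short steps, Python scripts to look and compute and a tool call to move; the robot and the scene stay as the last step left them, time stands still between calls to the robot, and variables do not carry over. Pictures are saved under pics/ and viewed, at most 10 in all, crops included, and the job is handed in when it is done.

Besides the shell and the picture viewer there is one more tool, called as name(argument=value, ...), one argument or row to a line, values as JSON. step_arm: Moves the arm, as the interface text tells. Its arguments: {"type":"object","properties":{"deltas":{"type":"array","items":{"type":"array"}}},"required":["deltas"]}

```bash
mkdir -p pics; ls; python3 - <<'E'
from workcell import *
import cv2,numpy as np
print(get_obs())
for n in("scene","top"):
    r=get_image(n); cv2.imwrite(f"pics/{n}0.png",r["pixels"][:,:,::-1]); print(n,r["fx"],r["fy"],r["cx"],r["cy"]);print(np.round(r["T"],4).tolist())
E
```

```text
pics
{'t': 0.0, 'qpos': array([-1.16300270e+00,  4.23826156e-01,  1.63072620e+00,  1.36321948e-06,
        1.08861319e+00, -1.89967357e-02]), 'qvel': array([-0.00114897, -0.00063946,  0.00311449,  0.00041585, -0.00192389,
       -0.00020169]), 'joint_torque': array([ 2.54042301e-03, -5.44624507e+01, -2.73666787e+01,  6.45077974e-02,
        2.27211986e-02, -1.29137024e-04]), 'ee_pos': array([ 258.5133855 , -568.38887703,  221.8966564 ]), 'orientation': array([-3.06882523e+00, -6.64996379e-01,  4.75185432e-04]), 'ft_force': array([0.05128025, 0.04605231, 0.55074559]), 'moment': array([-0.01475796, -0.01764718,  0.04726284]), 'grasp_force': 0.0, 'width': 87.89768391258298}
scene 613.1423840956439 613.1423840956439 315.1318922178957 233.61088247163505
[[-0.878, -0.2478, 0.4096, -6.0743], [-0.4787, 0.4467, -0.7558, 945.7428], [0.0043, -0.8597, -0.5108, 797.6648], [0.0, 0.0, 0.0, 1.0]]
top 438.8855495176142 438.8855495176142 321.10208787733785 236.14454167839887
[[-0.008, -0.9955, 0.0949, 433.1502], [-1.0, 0.008, -0.0011, 1.1823], [0.0004, -0.0949, -0.9955, 1111.3889], [0.0, 0.0, 0.0, 1.0]]
```

View pics/scene0.png

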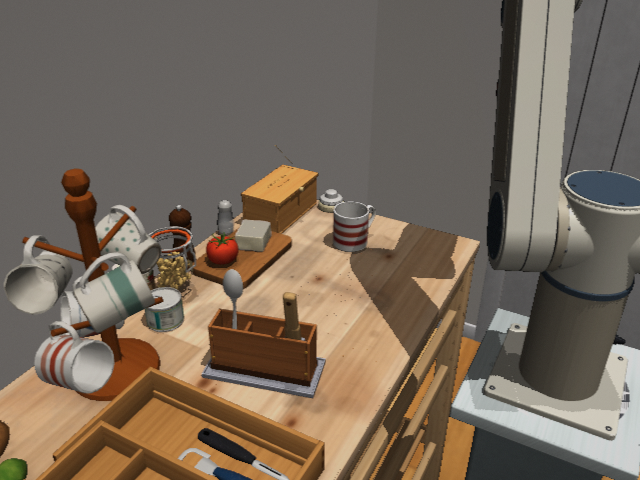

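View pics/top0.png

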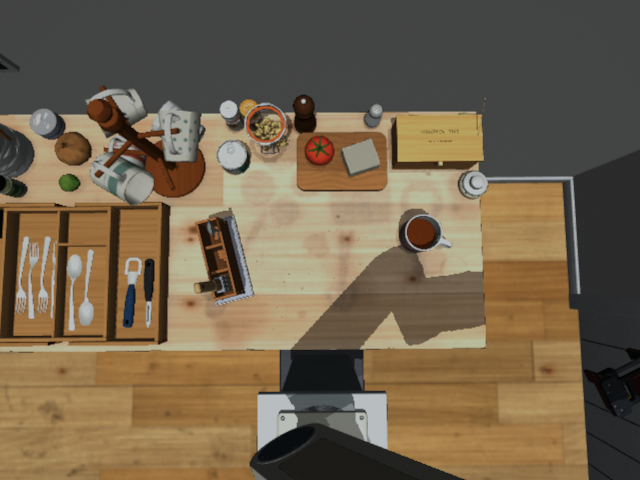

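Scene: the caddy is at about (262,345), with the brush handle at (290,300) and the spoon at (233,285). Top: the caddy is at about (225,255), the brush at (205,287) and the mug at (422,233). I'll enlarge the caddy next.

```bash
python3 - <<'E'
import cv2,numpy as np
a=cv2.imread("pics/scene0.png")[260:400,195:335]; b=cv2.imread("pics/top0.png")[200:310,180:265]
a=cv2.resize(a,(420,420),interpolation=cv2.INTER_CUBIC)
b=cv2.resize(b,(340,440),interpolation=cv2.INTER_CUBIC)
c=np.zeros((440,760,3),np.uint8);c[:420,:420]=a;c[:,420:]=b
cv2.imwrite("pics/crop0.png",c)
E
```

```text
(no output)
```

View pics/crop0.png

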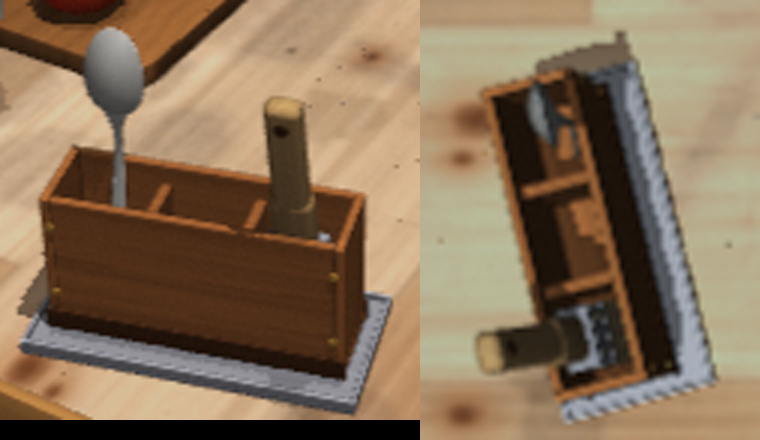

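Crop: the rim corners are clear in both views. The handle's end face is at scene (290,296) and top (197.5,288).

```bash
cat > h.py <<'E'
import numpy as np, cv2
from scipy.spatial.transform import Rotation as R
from scipy.optimize import least_squares
K={'scene':(613.142,315.132,233.611,np.array([[-0.878,-0.2478,0.4096,-6.0743],[-0.4787,0.4467,-0.7558,945.7428],[0.0043,-0.8597,-0.5108,797.6648],[0,0,0,1]])),
'top':(438.886,321.102,236.145,np.array([[-0.008,-0.9955,0.0949,433.1502],[-1.0,0.008,-0.0011,1.1823],[0.0004,-0.0949,-0.9955,1111.3889],[0,0,0,1]]))}
def proj(c,P):
    f,cx,cy,T=K[c] if isinstance(c,str) else c
    p=(np.atleast_2d(P)-T[:3,3])@T[:3,:3]
    return np.c_[f*p[:,0]/p[:,2]+cx,f*p[:,1]/p[:,2]+cy]
def tri(s,t):
    return least_squares(lambda P:np.r_[proj('scene',P)[0]-s,proj('top',P)[0]-t],[430,230,100])
E
python3 - <<'E'
from h import *
s=lambda u,v:(195+u/3,260+v/3); t=lambda u,v:(180+(u-420)/4,200+v/4)
S=np.array([s(77,148),s(42,199),s(345,247),s(365,193)]); T=np.array([t(485,92),t(575,70),t(645,380),t(558,398)])
cs=np.array([[93,-27],[93,27],[-93,27],[-93,-27]]); ct=np.array([[93,27],[93,-27],[-93,-27],[-93,27]])
def w(p,c):
    a=p[3];return np.c_[p[0]+c[:,0]*np.cos(a)-c[:,1]*np.sin(a),p[1]+c[:,0]*np.sin(a)+c[:,1]*np.cos(a),np.full(4,p[2])]
f=lambda p:np.r_[(proj('scene',w(p,cs))-S).ravel(),(proj('top',w(p,ct))-T).ravel()]
r=least_squares(f,[430,230,106,.2]);p=r.x;print(p,np.round(r.fun,1))
h=tri(s(285,107),t(490,352));print('handle end',h.x,h.fun)
a=p[3];d=h.x[:2]-p[:2];print('caddy frame',d@[np.cos(a),np.sin(a)],d@[-np.sin(a),np.cos(a)])
print('mug',tri((351,211),(422,233)).x)
sp=tri(s(113,30),t(530,90));print('spoon top',sp.x,sp.fun)
from workcell import *
o=get_obs();print(R.from_rotvec(o['orientation']).as_matrix())
E
```

```text
[4.79823606e+02 2.40702350e+02 1.02184361e+02 2.48577210e-01] [-0.8 -1.3 -0.7 -0.1  0.   1.6  1.1  0.  -0.3 -0.5 -0.2 -0.8  1.3 -0.1
 -0.   1.4]
handle end [414.23815378 255.59274732 200.35461474] [-0.17488779 -0.01962366  0.1014424   0.19832507]
caddy frame -59.90616936131542 30.568388563899394
mug [ 536.10288237 -235.85932539   90.74313516]
spoon top [546.21655816 235.71797148 196.54871731] [-2.12555158 -0.42604915  1.25665856  2.27595654]
[[ 9.10278676e-01  4.13995678e-01 -5.56849286e-04]
 [ 4.13996053e-01 -9.10277859e-01  1.21990442e-03]
 [-1.85241995e-06 -1.34098638e-03 -9.99999101e-01]]
```

```bash
cat >> h.py <<'E'
A=0.2486; C=np.array([480,241,0.]); CX=np.array([np.cos(A),np.sin(A),0]); CY=np.array([-np.sin(A),np.cos(A),0]); Z=np.array([0,0,1.])
def cad(x,y,z): return C+x*CX+y*CY+z*Z
def Rot(zv,yv):
    z=zv/np.linalg.norm(zv); y=yv-(yv@z)*z; y/=np.linalg.norm(y); return np.c_[np.cross(y,z),y,z]
def delta(p,M,o=None,p0=None,R0=None):
    if o is not None: p0,R0=o['ee_pos'],R.from_rotvec(o['orientation']).as_matrix()
    d=R0.T@(np.array(p)-p0)/300; r=R.from_matrix(R0.T@M).as_rotvec()/1.5
    print('d',np.round(d,3).tolist(),'r',np.round(r,3).tolist(),'rows>=',round(max(np.linalg.norm(d)*300/41.7,np.degrees(np.linalg.norm(r)*1.5)/7.16),1))
E
python3 - <<'E'
from h import *
from workcell import *
o=get_obs()
delta([350,-300,330],Rot(-Z,np.array([1,-.6,0])),o)
delta([420,-60,330],Rot(-Z,CX),o)
E
```

```text
d [0.648, -0.689, -0.359] r [-0.001, -0.0, -0.402] rows>= 7.3
d [1.192, -1.321, -0.358] r [-0.001, -0.001, -0.928] rows>= 13.1
```

step_arm(
  deltas=[
    [[0.65,-0.69,-0.36],[0,0,-0.4],1],
    [[0.65,-0.69,-0.36],[0,0,-0.4],1],
    [[0.65,-0.69,-0.36],[0,0,-0.4],1],
    [[0.65,-0.69,-0.36],[0,0,-0.4],1],
    [[0.65,-0.69,-0.36],[0,0,-0.4],1],
    [[0.65,-0.69,-0.36],[0,0,-0.4],1],
    [[0.65,-0.69,-0.36],[0,0,-0.4],1],
    [[0.65,-0.69,-0.36],[0,0,-0.4],1],
    [[0.65,-0.69,-0.36],[0,0,-0.4],1],
  ],
)

```text
t: 0.85
ee_pos: [351.6, -297.9, 332.0]
orientation: [2.732, 1.547, 0.002]
ft_force: [-0.5, -1.1, 0.5]
width: 88.0
grasp_force: 0.0
```

```bash
python3 - <<'E'
from h import *
from workcell import *
o=get_obs();print(o['t'],o['ee_pos'],o['qpos'])
delta([430,-60,330],Rot(-Z,CX),o)
E
```

```text
0.85 [ 351.55849719 -297.86308499  331.97590595] [-7.28958264e-01  4.93027139e-02  1.85784621e+00  3.55761250e-04
  1.23211863e+00 -1.88580263e-01]
d [0.814, -0.184, 0.006] r [0.001, 0.001, -0.526] rows>= 6.3
```

step_arm(
  deltas=[
    [[0.81,-0.18,0],[0,0,-0.526],1],
    [[0.81,-0.18,0],[0,0,-0.526],1],
    [[0.81,-0.18,0],[0,0,-0.526],1],
    [[0.81,-0.18,0],[0,0,-0.526],1],
    [[0.81,-0.18,0],[0,0,-0.526],1],
    [[0.81,-0.18,0],[0,0,-0.526],1],
    [[0.81,-0.18,0],[0,0,-0.526],1],
    [[0.81,-0.18,0],[0,0,-0.526],1],
  ],
)

```text
t: 1.52
ee_pos: [430.6, -62.9, 329.8]
orientation: [-1.926, -2.481, 0.002]
ft_force: [-0.2, -0.7, -0.1]
width: 88.0
grasp_force: 0.0
```

step_arm(
  deltas=[
    [[0,0,0],[0,0.08,0],1],
    [[0,0,0],[0,0.16,0],1],
    [[0,0,0],[0,0.24,0],1],
    [[0,0,0],[0,0.32,0],1],
    [[0,0,0],[0,0.4,0],1],
    [[0,0,0],[0,0.48,0],1],
    [[0,0,0],[0,0.56,0],1],
    [[0,0,0],[0,0.6,0],1],
  ],
)

```text
t: 2.18
ee_pos: [429.9, -67.0, 329.0]
orientation: [-1.443, -1.834, -0.701]
ft_force: [-0.7, -0.1, -0.6]
width: 88.0
grasp_force: 0.0
```

```bash
python3 - <<'E'
from h import *
from workcell import *
o=get_obs();print(o['t'],o['ee_pos'],o['qpos'],R.from_rotvec(o['orientation']).as_matrix())
delta([430,-20,330],Rot(CY,CX),o)
E
```

```text
2.1833 [429.87303146 -67.03300475 328.95389286] [-0.57781891  0.36532829  1.75322387  0.57815632  1.74183937 -0.93381401] [[-0.14348052  0.97171261 -0.18758449]
 [ 0.59893102  0.23615259  0.7651886 ]
 [ 0.78784197 -0.00256051 -0.61587212]]
d [0.097, 0.037, 0.118] r [0.006, 0.442, -0.004] rows>= 5.3
```

```bash
python3 - <<'E'
from h import *
from workcell import *
o=get_obs();M=Rot(CY,CX);p=cad(-60,-90,200);print(p)
delta(p,M,o)
delta(cad(-60,-60,123),M,p0=p,R0=M)
E
```

```text
[443.98878133 139.00396022 200.        ]
d [0.066, 0.209, 0.781] r [0.006, 0.442, -0.004] rows>= 5.8
d [-0.257, 0.0, 0.1] r [0.0, 0.0, 0.0] rows>= 2.0
```

step_arm(
  deltas=[
    [[0,0.04,0.13],[0,0.08,0],0.4],
    [[0.01,0.08,0.26],[0,0.16,0],0.4],
    [[0.02,0.12,0.39],[0,0.24,0],0.4],
    [[0.03,0.16,0.52],[0,0.32,0],0.4],
    [[0.05,0.2,0.65],[0,0.4,0],0.4],
    [[0.066,0.209,0.781],[0.006,0.442,-0.004],0.4],
    [[0.066,0.209,0.781],[0.006,0.442,-0.004],0.4],
    [[0.066,0.209,0.781],[0.006,0.442,-0.004],0.4],
    [[0.066,0.209,0.781],[0.006,0.442,-0.004],0.4],
  ],
)

```text
t: 2.93
ee_pos: [444.0, 139.8, 200.2]
orientation: [-1.025, -1.326, -1.019]
ft_force: [0.4, -1.4, 0.2]
width: 61.3
grasp_force: 0.0
```

```bash
python3 - <<'E'
from h import *
from workcell import *
o=get_obs();print(o['t'],o['ee_pos'],o['qpos'],o['width'],R.from_rotvec(o['orientation']).as_matrix().round(3))
delta(cad(-60,-60,123),Rot(CY,CX),o)
r=get_image('wrist');cv2.imwrite('pics/w1.png',r['pixels'][:,:,::-1]);print(r['fx'],r['cx'],r['cy'],np.round(r['T'],3).tolist())
E
```

```text
2.9333 [443.99183648 139.78199815 200.18650019] [-0.31945634  0.86105632  1.87881784  1.03247344  1.77650769 -1.2301279 ] 61.294140943869586 [[-0.004  0.968 -0.25 ]
 [ 0.008  0.25   0.968]
 [ 1.     0.002 -0.008]]
d [-0.256, -0.001, 0.1] r [-0.003, 0.005, 0.001] rows>= 2.0
330.66144410611065 320.8692132009728 246.41957312263244 [[0.968, 0.08, -0.236, 483.209], [0.249, -0.301, 0.92, -16.935], [0.002, -0.95, -0.312, 285.276], [0.0, 0.0, 0.0, 1.0]]
```

View pics/w1.png

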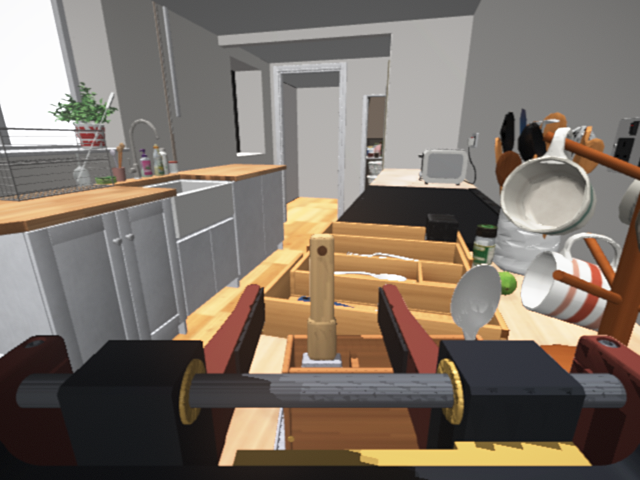

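Wrist view: the brush handle runs from (321,238) to (321,358), centred between the fingers. The far rim is at row ~338 and the near rim at row ~373. I'll check the model against this view.

```bash
python3 - <<'E'
from h import *
from workcell import *
r=get_image('wrist');c=(r['fx'],r['cx'],r['cy'],r['T'])
for n,p in dict(end=cad(-60,30.6,203),step=cad(-60,30.6-13,203-74),farrimL=cad(-93,27,106),nearrimL=cad(-93,-27,106),near0=cad(-93,-27,12)).items(): print(n,proj(c,p).round(1))
E
```

```text
end [[321.7 236.3]]
step [[321.2 317.4]]
farrimL [[287.1 333.1]]
nearrimL [[280.5 370.4]]
near0 [[284. 457.]]
```

step_arm(
  deltas=[
    [[-0.13,0,0.03],[0,0.005,0],0.4],
    [[-0.254,0,0.06],[-0.003,0.005,0],0.4],
    [[-0.254,0,0.1],[-0.003,0.005,0],0.4],
    [[-0.254,0,0.1],[-0.003,0.005,0],0.4],
    [[-0.254,0,0.1],[-0.003,0.005,0],0.4],
  ],
)

```text
t: 3.45
ee_pos: [436.8, 169.5, 126.4]
orientation: [-1.02, -1.321, -1.026]
ft_force: [1.3, -0.2, 0.9]
width: 61.7
grasp_force: 0.0
```

```bash
python3 - <<'E'
from h import *
from workcell import *
o=get_obs();print(o['t'],o['ee_pos'],o['qpos'],o['ft_force'])
delta(cad(-60,35,123),Rot(CY,CX),o)
r=get_image('scene');cv2.imwrite('pics/s1.png',cv2.resize(r['pixels'][250:410,180:380,::-1],None,fx=3.5,fy=3.5,interpolation=cv2.INTER_CUBIC))
E
```

```text
3.45 [436.77413265 169.47174897 126.37684291] [-0.27125785  1.00444146  1.86722399  1.06446592  1.70367752 -1.34002951] [ 1.27453847 -0.21994588  0.9216041 ]
d [-0.011, -0.001, 0.312] r [-0.001, 0.0, 0.003] rows>= 2.2
```

View pics/s1.png

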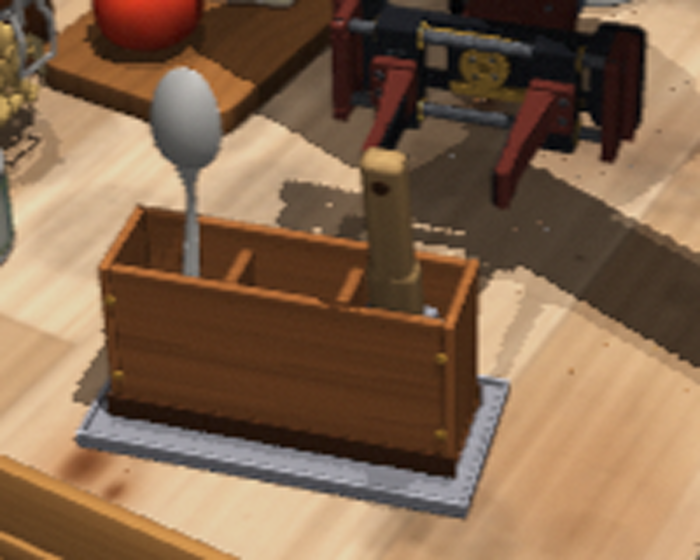

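The fingers stand clear of the caddy, straddling the brush line, and the rim is at or slightly below the model height. I'll advance, grip and lift.

step_arm(
  deltas=[
    [[-0.008,0,0.1],[0,0,0],0.4],
    [[-0.008,0,0.2],[0,0,0],0.4],
    [[-0.008,0,0.312],[0,0,0],0.4],
    [[-0.008,0,0.312],[0,0,0],0.4],
    [[-0.008,0,0.312],[0,0,0],0.4],
  ],
)

```text
t: 3.92
ee_pos: [413.1, 261.1, 124.0]
orientation: [-1.018, -1.323, -1.025]
ft_force: [0.6, -0.1, -0.5]
width: 61.6
grasp_force: 0.0
```

step_arm(
  deltas=[
    [[0,0,0],[0,0,0],0],
    [[0,0,0],[0,0,0],-0.4],
    [[0,0,0],[0,0,0],-1],
    [[0,0,0],[0,0,0],-1],
    [[0,0,0],[0,0,0],-1],
    [[0,0,0],[0,0,0],-1],
    [[0,0,0],[0,0,0],-1],
    [[0,0,0],[0,0,0],-1],
    [[0,0,0],[0,0,0],-1],
  ],
)

```text
t: 4.67
ee_pos: [413.3, 260.2, 121.7]
orientation: [-1.021, -1.319, -1.025]
ft_force: [1.8, -4.6, 1.5]
width: 26.8
grasp_force: 30.0
```

step_arm(
  deltas=[
    [[0.03,0,0],[0,0,0],-1],
    [[0.08,0,0],[0,0,0],-1],
    [[0.14,0,0],[0,0,0],-1],
    [[0.2,0,0],[0,0,0],-1],
    [[0.26,0,0],[0,0,0],-1],
    [[0.32,0,0],[0,0,0],-1],
    [[0.38,0,0],[0,0,0],-1],
    [[0.44,0,0],[0,0,0],-1],
    [[0.5,0,0],[0,0,0],-1],
    [[0.5,0,0],[0,0,0],-1],
    [[0.5,0,-0.1],[0,0,0],-1],
    [[0.5,0,-0.2],[0,0,0],-1],
    [[0.5,0,-0.3],[0,0,0],-1],
    [[0.5,0,-0.4],[0,0,0],-1],
    [[0.5,0,-0.5],[0,0,0],-1],
    [[0.5,0,-0.6],[0,0,0],-1],
    [[0.5,0,-0.7],[0,0,0],-1],
    [[0.5,0,-0.7],[0,0,0],-1],
    [[0.5,0,-0.7],[0,0,0],-1],
  ],
)

```text
t: 6.25
ee_pos: [465.0, 56.1, 271.0]
orientation: [-1.023, -1.318, -1.026]
ft_force: [0.8, 0.7, -0.9]
width: 26.6
grasp_force: 30.0
```

```bash
python3 - <<'E'
from h import *
from workcell import *
o=get_obs();print(o['t'],o['ee_pos'],o['qpos'],o['ft_force'],o['width'])
r=get_image('scene');a=r['pixels'][130:430,180:480,::-1]
w=get_image('wrist')['pixels'][150:450,150:450,::-1]
cv2.imwrite('pics/s2.png',cv2.resize(np.hstack([a,w]),None,fx=1.33,fy=1.33))
E
```

```text
6.25 [465.03184938  56.08626919 270.99966357] [-0.44359803  0.76612976  1.79037543  0.96569142  1.93072657 -1.10167214] [ 0.82162563  0.66733426 -0.92407024] 26.633813494508377
```

View pics/s2.png

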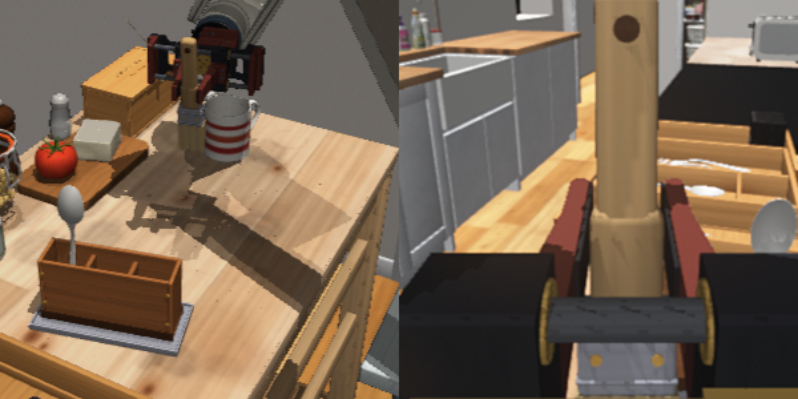

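The brush is held squarely and clear, with the spoon and caddy undisturbed. Now I'll flip it 180° about the tool axis.

step_arm(
  deltas=[
    [[0,0,0],[0,0,0.07],-1],
    [[0,0,0],[0,0,0.15],-1],
    [[0,0,0],[0,0,0.23],-1],
    [[0,0,0],[0,0,0.31],-1],
    [[0,0,0],[0,0,0.39],-1],
    [[0,0,0],[0,0,0.47],-1],
    [[0,0,0],[0,0,0.55],-1],
    [[0,0,0],[0,0,0.63],-1],
    [[0,0,0],[0,0,0.7],-1],
  ],
)

```text
t: 7.1
ee_pos: [463.9, 58.5, 271.7]
orientation: [-1.459, -0.591, -0.207]
ft_force: [-0.6, -0.4, -1.3]
width: 26.8
grasp_force: 30.0
```

step_arm(
  deltas=[
    [[0,0,0],[0,0,0.08],-1],
    [[0,0,0],[0,0,0.16],-1],
    [[0,0,0],[0,0,0.24],-1],
    [[0,0,0],[0,0,0.32],-1],
    [[0,0,0],[0,0,0.4],-1],
    [[0,0,0],[0,0,0.48],-1],
    [[0,0,0],[0,0,0.56],-1],
    [[0,0,0],[0,0,0.64],-1],
    [[0,0,0],[0,0,0.7],-1],
  ],
)

```text
t: 7.85
ee_pos: [463.9, 58.6, 271.7]
orientation: [-1.588, 0.224, 0.615]
ft_force: [-0.1, 0.1, -1.0]
width: 26.8
grasp_force: 30.0
```

step_arm(
  deltas=[
    [[0,0,0],[0,0,0.08],-1],
    [[0,0,0],[0,0,0.16],-1],
    [[0,0,0],[0,0,0.24],-1],
    [[0,0,0],[0,0,0.32],-1],
    [[0,0,0],[0,0,0.4],-1],
    [[0,0,0],[0,0,0.48],-1],
    [[0,0,0],[0,0,0.56],-1],
    [[0,0,0],[0,0,0.64],-1],
    [[0,0,0],[0,0,0.694],-1],
    [[0,0,0],[0,0,0.694],-1],
    [[0,0,0],[0,0,0.694],-1],
  ],
)

```text
t: 8.77
ee_pos: [464.1, 58.1, 271.7]
orientation: [-1.394, 1.075, 1.389]
ft_force: [0.0, -0.8, -1.4]
width: 26.7
grasp_force: 30.0
```

```bash
python3 - <<'E'
from h import *
from workcell import *
o=get_obs();print(o['t'],o['ee_pos'],o['qpos'],o['width'],R.from_rotvec(o['orientation']).as_matrix().round(3))
b=np.radians(9);zv=np.cos(b)*CY-np.sin(b)*Z
M=Rot(zv,-CX)
g=cad(-60,0,250);print('above'); delta(g+19*zv,M,o)
for n,s in(('scene',(180,130)),('wrist',(150,100))):
    r=get_image(n);cv2.imwrite(f'pics/{n}3.png',r['pixels'][:,:,::-1])
a=cv2.imread('pics/scene3.png')[30:430,150:550];w=cv2.imread('pics/wrist3.png')[60:460,120:520]
cv2.imwrite('pics/s3.png',np.hstack([a,w]))
E
```

```text
8.7667 [464.12024055  58.10287034 271.71682744] [-0.44000975  0.76461277  1.79231514  0.96595801  1.93106214  2.0369502 ] 26.732085942099037 [[ 0.005 -0.968 -0.25 ]
 [ 0.002 -0.25   0.968]
 [-1.    -0.005  0.   ]]
above
d [0.082, -0.003, 0.64] r [0.002, 0.105, 0.004] rows>= 4.6
```

View pics/s3.png

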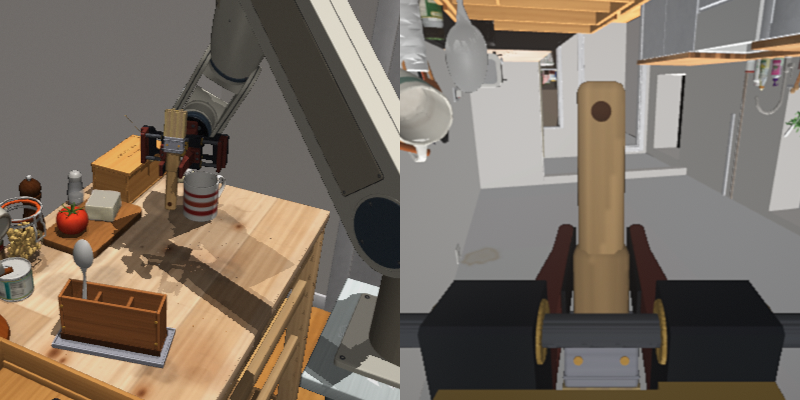

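The brush is now bristles-up, with the handle end at wrist pixel (321,145). I'll compute its in-hand angle from that before inserting.

```bash
python3 - <<'E'
from h import *
from workcell import *
o=get_obs();r=get_image('wrist');c=(r['fx'],r['cx'],r['cy'],r['T'])
M=R.from_rotvec(o['orientation']).as_matrix();G=o['ee_pos']-19*M[:,2]
for g in(78,82,86):
  for th in(6,9,12):
    t=np.radians(th);h=np.cos(t)*M[:,0]+np.sin(t)*M[:,2]; n=-np.sin(t)*M[:,0]+np.cos(t)*M[:,2] # handle dir, thin normal
    print(g,th,'end near/far face',proj(c,[G+g*h-7.5*n,G+g*h+7.5*n])[:,1].round(1),'step near',proj(c,G+(g-75)*h-8*n)[0,1].round(1))
E
```

```text
78 6 end near/far face [155.5 157.7] step near 322.6
78 9 end near/far face [155.4 159.3] step near 321.6
78 12 end near/far face [155.9 161.2] step near 320.6
82 6 end near/far face [145.6 148.7] step near 314.5
82 9 end near/far face [145.9 150.6] step near 313.3
82 12 end near/far face [146.7 152.9] step near 312.2
86 6 end near/far face [135.5 139.7] step near 306.3
86 9 end near/far face [136.2 141.9] step near 305.0
86 12 end near/far face [137.4 144.5] step near 303.8
```

step_arm(
  deltas=[
    [[0.02,0,0.1],[0,0.02,0],-1],
    [[0.04,0,0.2],[0,0.05,0],-1],
    [[0.05,0,0.3],[0,0.08,0],-1],
    [[0.06,0,0.4],[0,0.105,0.004],-1],
    [[0.07,0,0.5],[0.002,0.105,0.004],-1],
    [[0.08,-0.003,0.6],[0.002,0.105,0.004],-1],
    [[0.082,-0.003,0.635],[0.002,0.105,0.004],-1],
    [[0.082,-0.003,0.635],[0.002,0.105,0.004],-1],
    [[0.082,-0.003,0.635],[0.002,0.105,0.004],-1],
    [[0.082,-0.003,0.635],[0.002,0.105,0.004],-1],
  ],
)

```text
t: 9.75
ee_pos: [419.2, 240.9, 247.1]
orientation: [-1.518, 1.185, 1.297]
ft_force: [-0.2, 0.1, -1.7]
width: 26.7
grasp_force: 30.0
```

```bash
python3 - <<'E'
from h import *
from workcell import *
o=get_obs();M=R.from_rotvec(o['orientation']).as_matrix();print(o['t'],o['qpos'].round(2),M.round(3).tolist())
b=np.radians(9);zv=np.cos(b)*CY-np.sin(b)*Z
G=o['ee_pos']-19*M[:,2]-C;print('grasp in caddy',G@CX,G@CY,G[2])
delta(cad(-61,-1,123)+19*zv,Rot(zv,-CX),o)
for n in('scene','top'):
  print(n,proj(n,cad(-60,0,106)).round())
a=get_image('scene')['pixels'][150:400,180:430,::-1];w=get_image('top')['pixels'][180:320,150:290,::-1]
cv2.imwrite('pics/s4.png',np.hstack([cv2.resize(a,(400,400)),cv2.resize(w,(400,400))]))
E
```

```text
9.75 [-0.14  0.65  2.01  1.16  1.6   2.02] [[0.037, -0.97, -0.241], [-0.153, -0.244, 0.958], [-0.988, 0.001, -0.157]]
grasp in caddy -59.0193398283226 -3.8622730712825115 250.10955974846794
d [0.417, 0.006, 0.076] r [-0.001, -0.001, -0.001] rows>= 3.0
scene [[296. 329.]]
top [[222. 284.]]
```

View pics/s4.png

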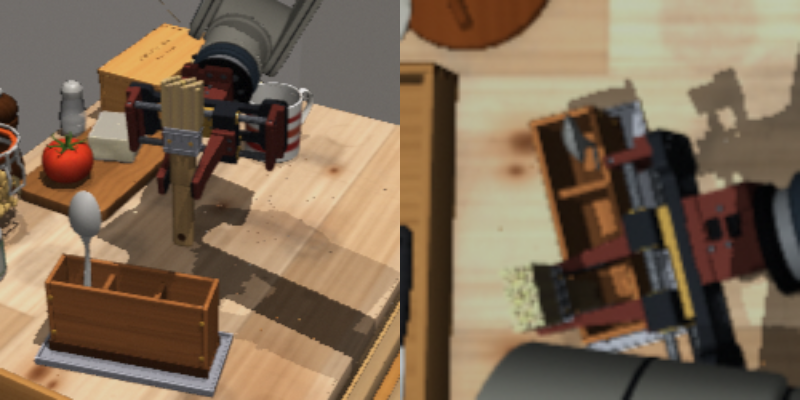

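```bash
python3 - <<'E'
from h import *
for y in(-12,-4,4): print(y,proj('scene',cad(-59,y,168)).round(1),'tip',proj('scene',cad(-59,y,362)).round(1),proj('top',cad(-59,y,362)).round(1))
E
```

```text
-12 [[296.5 296.5]] tip [[295.1 195.6]] [[195.1 283.4]]
-4 [[295.2 299.2]] tip [[293.6 197.9]] [[190.5 284.6]]
4 [[293.9 302. ]] tip [[292.2 200.3]] [[185.9 285.8]]
```

The brush is nearly vertical and centred over the pocket, within about 4 mm. I'll lower it.

step_arm(
  deltas=[
    [[0.05,0,0.01],[0,0,0],-1],
    [[0.1,0,0.02],[0,0,0],-1],
    [[0.15,0.002,0.03],[0,0,0],-1],
    [[0.2,0.004,0.04],[0,0,0],-1],
    [[0.25,0.006,0.05],[0,0,0],-1],
    [[0.3,0.006,0.06],[0,0,0],-1],
    [[0.35,0.006,0.07],[0,0,0],-1],
    [[0.39,0.006,0.075],[0,0,0],-1],
    [[0.415,0.006,0.076],[0,0,0],-1],
    [[0.415,0.006,0.076],[0,0,0],-1],
    [[0.415,0.006,0.076],[0,0,0],-1],
    [[0.415,0.006,0.076],[0,0,0],-1],
  ],
)

```text
t: 10.85
ee_pos: [416.0, 243.8, 121.1]
orientation: [-1.518, 1.185, 1.297]
ft_force: [-0.2, -0.0, -1.0]
width: 26.5
grasp_force: 30.0
```

```bash
python3 - <<'E'
from h import *
from workcell import *
o=get_obs();M=R.from_rotvec(o['orientation']).as_matrix();print(o['t'],o['ft_force'],o['width'])
G=o['ee_pos']-19*M[:,2]-C;print('grasp in caddy',G@CX,G@CY,G[2])
E
```

```text
10.85 [-0.21648319 -0.02057886 -0.99234414] 26.546034670728254
grasp in caddy -61.3389654027836 -0.32704595325391045 124.04892104785847
```

step_arm(
  deltas=[
    [[0,0,0],[0,0,0],0.4],
    [[0,0,0],[0,0,0],0.4],
    [[0,0,0],[0,0,0],0.4],
    [[0,0,0],[0,0,0],0.4],
    [[0,0,0],[0,0,0],0.4],
    [[0,0,0],[0,0,0],0.4],
    [[0,0,0],[0,0,0],0.4],
    [[0,0,0],[0,0,0],0.4],
  ],
)

```text
t: 11.52
ee_pos: [415.6, 244.1, 120.6]
orientation: [-1.518, 1.185, 1.298]
ft_force: [-1.0, 0.5, -0.6]
width: 61.8
grasp_force: 0.3
```

```bash
python3 - <<'E'
from h import *
from workcell import *
o=get_obs();print(o['t'],o['ft_force'],o['width'])
a=get_image('scene')['pixels'][200:400,180:380,::-1];w=get_image('wrist')['pixels'][160:480,160:480,::-1]
cv2.imwrite('pics/s5.png',np.hstack([cv2.resize(a,(400,400)),cv2.resize(w,(400,400))]))
E
```

```text
11.5167 [-0.95786886  0.50852942 -0.63350354] 61.77852178587036
```

View pics/s5.png

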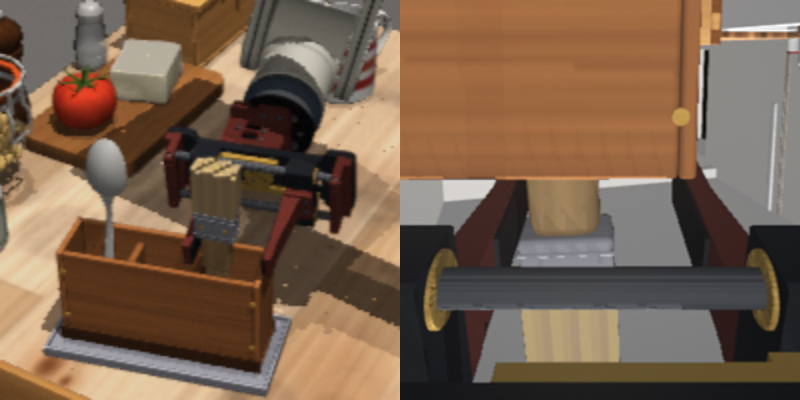

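The brush has dropped bristles-up into the pocket (tip at about scene (287,282)), with one finger barely touching. I'll open fully and retreat along the tool axis.

step_arm(
  deltas=[
    [[0,0,0],[0,0,0],0.7],
    [[0,0,0],[0,0,0],1],
    [[0,0,0],[0,0,0],1],
    [[0,0,0],[0,0,0],1],
    [[0,0,-0.03],[0,0,0],1],
    [[0,0,-0.07],[0,0,0],1],
    [[0,0,-0.12],[0,0,0],1],
    [[0,0,-0.18],[0,0,0],1],
    [[0,0,-0.26],[0,0,0],1],
    [[0,0,-0.34],[0,0,0],1],
    [[0,0,-0.42],[0,0,0],1],
    [[0,0,-0.5],[0,0,0],1],
    [[0,0,-0.5],[0,0,0],1],
    [[0,0,-0.5],[0,0,0],1],
  ],
)

```text
t: 12.78
ee_pos: [452.8, 98.7, 144.3]
orientation: [-1.517, 1.186, 1.295]
ft_force: [-0.6, 0.5, -0.9]
width: 87.9
grasp_force: 0.0
```

```bash
python3 - <<'E'
from h import *
from workcell import *
o=get_obs();print(o['t'],o['ft_force'],o['width'],o['ee_pos'])
for y in(-20,0,20): print(y,'tip',proj('scene',cad(-60,y,206)).round(1),proj('top',cad(-60,y,206)).round(1))
a=get_image('scene')['pixels'][190:400,190:400,::-1];w=get_image('top')['pixels'][190:310,170:290,::-1]
cv2.imwrite('pics/s6.png',np.hstack([cv2.resize(a,(400,400)),cv2.resize(w,(400,400))]))
E
```

```text
12.7833 [-0.59630083  0.49946294 -0.87036475] 87.87936520799244 [452.84981691  98.7169429  144.32255381]
-20 tip [[298.1 275.7]] [[220.7 281.9]]
0 tip [[294.8 282.4]] [[211.2 284.4]]
20 tip [[291.5 289.2]] [[201.7 286.9]]
```

View pics/s6.png

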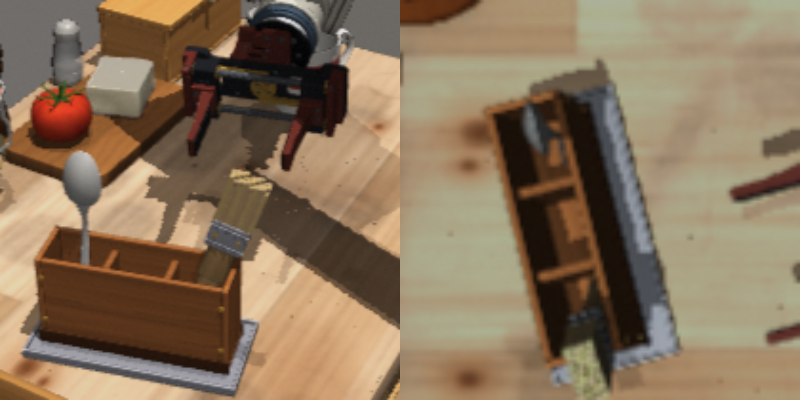

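The brush stands bristles-up, leaning in the pocket toward the robot. I'll triangulate the tip to check that the handle is on the floor.

```bash
python3 - <<'E'
from h import *
from workcell import *
P=tri((321.5,282.5),(226,298.5));d=P.x-C;print(P.x,P.fun.round(1),d@CX,d@CY)
# expected: on the floor, leaning ~17 deg
for t in(15,18,21): print(t,proj('scene',cad(-44-195*np.sin(np.radians(t)),-6,15+195*np.cos(np.radians(t)))).round(1))
# stability and whether the caddy moved
a=get_image('scene')['pixels'].astype(int);b=cv2.imread('pics/scene0.png')[:,:,::-1].astype(int)
m=np.abs(a-b).sum(2)>60; print('caddy front face diff',m[340:375,212:290].mean(),'spoon',m[268:325,222:245].mean())
E
```

```text
[389.89320253 195.89658565 198.06937797] [-1.2 -0.1  0.7  1.3] -98.43429027822158 -21.5463090555907
15 [[315.8 284.7]]
18 [[321.5 287. ]]
21 [[327.1 289.5]]
caddy front face diff 0.0 spoon 0.013729977116704805
```

```bash
python3 -c "
from workcell import *
print(close_job())"
```

```text
the job is handed in; nothing more can be done
None
```

The job is handed in: the brush stands handle-down on the floor of its original pocket, bristles up and leaning about 18°; in the last images the caddy and spoon had not moved, and the arm never went near the mug.

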